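Put the insulated tools back in the foam tray

TASK

Before work on the battery goes on, put the three orange insulated tools (wrench, T-handle key and socket) away in the foam tray: each flat down in the cutout of its own shape, turned to match it, with the socket standing upright in the round hole. Leave the three bare steel look-alikes where they lie, and let go of everything.

Things in the scene. Friction and masses are not known exactly. Their poses are not given: they have to be found in the camera images.
- wrench: Open-end wrench, orange insulated, lying flat, 24 mm thick, 130 mm long. Origin at mid-length on the underside; x runs towards the fork-shaped head, z up: handle x = -65 to +27 mm, 22 mm wide; head x = +27 to +65 mm, 44 mm wide. Grip across the handle near the origin. To be put away; 80 to 210 g.
- tkey: T-handle hex key, orange insulated (last 18 mm of the shank dark), lying flat, 24 mm thick. Origin at the centre of mass, on the underside; x runs along the shank to its tip, z up: cross bar x = -37 to -15 mm, 60 mm wide (y); shank x = -15 to +63 mm, 18 mm wide. Grip across the shank at x = +5 to +15 mm. To be put away; 80 to 210 g.
- socket: Socket, orange insulated, an upright cylinder 30 mm in diameter and 45 mm tall with a small dark square on top. Origin at the centre of the underside, z up. To be put away; 80 to 210 g.
- steel_wrench: Open-end wrench, bare steel, lying flat, 24 mm thick, 130 mm long. Origin at mid-length on the underside; x runs towards the fork-shaped head, z up: handle x = -65 to +27 mm, 22 mm wide; head x = +27 to +65 mm, 44 mm wide. Grip across the handle near the origin. Look-alike: leave it.
- steel_tkey: T-handle hex key, bare steel (last 18 mm of the shank dark), lying flat, 24 mm thick. Origin at the centre of mass, on the underside; x runs along the shank to its tip, z up: cross bar x = -37 to -15 mm, 60 mm wide (y); shank x = -15 to +63 mm, 18 mm wide. Grip across the shank at x = +5 to +15 mm. Look-alike: leave it.
- steel_socket: Socket, bare steel, an upright cylinder 30 mm in diameter and 45 mm tall with a small dark square on top. Origin at the centre of the underside, z up. Look-alike: leave it.
- insert_wrench: Black foam block (160 x 86 x 20 mm) fixed in the grey tray, with a purple-floored wrench-shaped recess: handle slot x = -73 to +19 mm, 36 mm wide; head pocket x = +19 to +73 mm, 58 mm wide. Origin: centre of the block's underside, z = 5 mm. Recess 10 mm deep (floor z = 15 mm, foam top z = 25 mm). Home: tool's origin above this origin, x axes alike.
- insert_tkey: Black foam block (160 x 86 x 20 mm) fixed in the grey tray, with a purple-floored T-shaped recess: cross pocket x = -45 to -7 mm, 76 mm wide (y); shank slot x = -7 to +71 mm, 34 mm wide. Origin: centre of the block's underside, z = 5 mm. Recess 10 mm deep (floor z = 15 mm, foam top z = 25 mm). Home: tool's origin above this origin, x axes alike.
- insert_socket: Black foam block (160 x 86 x 20 mm) fixed in the grey tray, with one round purple-floored hole 46 mm in diameter in its middle; the three blocks lie side by side at 88 mm pitch in any order, tray rim z = 22 mm. Origin: centre of the block's underside, z = 5 mm. Recess 10 mm deep (floor z = 15 mm, foam top z = 25 mm). Home: socket's origin above this origin.
Things that resemble listed ones, but are neither listed nor needed, are in the scene too. Leave any blue look-alike of the wrench alone.

How it is judged:
At the end, for the whole second after the job is handed in: Each orange tool rests on the floor of its own recess: origin within 14 mm of the insert's origin sideways and 6 to 13.5 mm above it, level or upright within 0.06 rad, the wrench and T-key lined up within 0.35 rad, all at rest; each bare steel tool is within 20 mm of where it started (horizontal distance between wrench and insert_wrench below 0.014 m and z of wrench in the frame of insert_wrench between 0.006 and 0.0135 m and angle between each of wrench, tkey, socket's own z axis and vertical below 0.06 rad and linear speed of each of wrench, tkey, socket below 0.02 m/s and angle between the x axis of wrench and the x axis of insert_wrench, either way round below 0.35 rad and horizontal distance between tkey and insert_tkey below 0.014 m and z of tkey in the frame of insert_tkey between 0.006 and 0.0135 m and angle between the x axis of tkey and the x axis of insert_tkey, either way round below 0.35 rad and horizontal distance between socket and insert_socket below 0.014 m and z of socket in the frame of insert_socket between 0.006 and 0.0135 m and distance of each of steel_wrench, steel_tkey, steel_socket from where it was at the start of the episode below 0.02 m); the robot touches nothing.
It fails at once if a bare steel look-alike was moved from its place (more than 20 mm) (distance of any of steel_wrench, steel_tkey, steel_socket from where it was at the start of the episode above 0.02 m).
It also fails if it takes over 96 s, if anything falls off the work surface, if the arm or the gripper's body presses on something with over 40 N, if the wrist force passes 120 N, or if a joint passes its speed limit or range.

ROBOT

A 6-joint arm with a two-finger parallel gripper is mounted at the origin on the work surface. World frame = base frame: x ahead of the robot, y to its left, z up, the work surface at z = 0. Lengths are in m, angles in rad, forces in N, time in s.
With the tool pointing down it reaches from about 0.25 to 0.725 m from the base axis. Payload 4 kg.
Tool frame: the origin (TCP) lies midway between the tips of the shut fingers; the grasp point (between the pads) lies 19 mm behind it; z points along the fingers, y is the line along which they close (so a half turn about z gives the same grasp; the last joint's range is limited). The gripper opens to 85 mm and grips with 20 to 120 N. Pads are 22 mm wide; open, the fingers measure 114 mm over their backs; the gripper's body (76 mm by 85 mm) begins 54 mm behind the grasp point. The pads swing forward as they close: fully open they stand 13 mm farther back than shut.
Start: joints at [-1.105, 0.241, 0.005, 1.335, 0, 1.571], TCP at [0.225, -0.447, 0.231] pointing down, gripper open.
Joint ranges: [-2.72, 2.72], [-1.05, 1.87], [-1.09, 1.28], [-1.99, 2.15], [-1.42, 1.44], [-3.14, 3.14]. Speed limits (rad/s): [2.79, 2.79, 3.14, 3.14, 3.14, 3.14].

INTERFACE

Orientations are given as a unit quaternion [x, y, z, w].
In Python, from workcell import get_obs, camera, job_done, silhouettes gives the robot as it stands. The module is installed in compiled form; this text tells all that it offers.
- The arm moves only by the tool drive_tool, never from a script. Its argument "increments" is a list of rows, each a list of 3 entries, a list of its own where there are three numbers: the shift along the world's x, y, z in mm, then the turn, a rotation vector about the world's x, y, z in degrees, then the opening, from 0 (shut) to 1 (fully open). A call has 1 to 8 rows; each row shifts and turns the commanded pose from where the row before left it; what a row does not reach is not made up. A row lasts 1/12 s, in which the tool goes at most 41.7 mm and 7.16 degrees, less where a joint would pass 70% of its speed; a pose out of reach is approached as far as the arm can. A call is refused whole if a number of a shift passes 41.7 or a number of a turn 7.16, either way. A call with a gripper value outside its range is refused whole. The fingers move at their own pace and stop on an object; the grip force is fixed at half the most. Time passes only in rows, so rows that do not move let the fingers close. It gives the time, the measured TCP pose, the force, the opening and the grip force at its end, in the units of the state.
- get_obs(): the state, without advancing time (a new reading comes with each control period).
- camera(name): name is "scene" or "top" or "wrist"; returns a dict with "image" (480x640x3 uint8, red, green, blue), "K" (3x3 intrinsics, pixels), "k1" (the pictures are not rectified: a ray, as slopes to the right and down, at radius r is drawn at 1 + k1 r^2 times it, then the intrinsics apply), "view" (4x4, takes a point from world to camera coordinates). Camera axes: x right, y down, z forward; pixel columns grow to the right and rows downward; lengths in m; the calibration is good to about 2 mm. A picture is of the moment at which its call begins. There is no depth.
- job_done(): hands the job in; it is judged then, once.
Trained networks look in a picture, given as the dict that the camera call returned (one of the last four; its "shot" number tells which), for a name from the list of things; names that differ only in an ending like _2 or _b are one class to them, and where a whole thing is asked for, a point or a joint stands for the part that bears it (a point fixed in the world has none). Each returns a list of dicts, best first, with "conf" (0 to 1); they miss things now and then, are a little off and sometimes report something else, mostly with a low value. They report only what shows in the picture. A call takes as long as a camera call. They do not tell look-alikes from the thing itself.
- silhouettes(query, picture): "region" (480x640 bool, what is visible of it) and "bbox" ([left, top, right, bottom] in pixels, round what is visible of it).
The state is a dict: "clock": time; "joint_pos": joint angles; "joint_vel": joint speeds; "tau": joint torques, N m; "eef_pos": TCP position; "tool_rot": TCP orientation; "ft_force": force on the tool from outside, world axes, zero at the start; "ft_torque": the same for the moment, N m; "grip_width": finger opening in m; "grasp_force": force on a finger pad.
Only numpy, scipy, OpenCV 4.12 (cv2) and the standard library are available. Lean on these libraries where they do the work, as an engineer would, in place of code of your own. Each camera call takes 0.05 s, during which the arm holds its last target. There are 200 camera calls.

## Working session

There is one attempt and no reset: what is moved stays moved. The work goes in short steps, Python scripts to look and compute and a tool call to move; the robot and the scene stay as the last step left them, time stands still between calls to the robot, and variables do not carry over. Pictures are saved under pics/ and viewed, at most 14 in all, crops included, and the job is handed in when it is done.

Besides the shell and the picture viewer there is one more tool, called after ">>>" as name(argument=value, ...), one argument or row to a line, values as JSON. drive_tool: Moves the arm, as the interface text tells. Its arguments: {"type":"object","properties":{"increments":{"type":"array"}},"required":["increments"]}

```bash
mkdir -p pics
cat > h.py <<'E'
import numpy as np, cv2
from workcell import get_obs, camera, job_done, silhouettes
def save(c,n): cv2.imwrite('pics/'+n,c['image'][:,:,::-1])
def world(c,px,z):
    """pixels (N,2) -> world xy at height z"""
    px=np.atleast_2d(np.asarray(px,float)); K=np.array(c['K'])
    d=(px-[K[0,2],K[1,2]])/[K[0,0],K[1,1]]; u=d.copy()
    for _ in range(20): u=d/(1+c['k1']*(u**2).sum(1,keepdims=True))
    V=np.array(c['view']); R=V[:3,:3]; o=-R.T@V[:3,3]
    r=np.c_[u,np.ones(len(u))]@R
    return o[:2]+r[:,:2]*((z-o[2])/r[:,2])[:,None]
def pix(c,P):
    P=np.atleast_2d(np.asarray(P,float)); V=np.array(c['view']); K=np.array(c['K'])
    p=P@V[:3,:3].T+V[:3,3]; u=p[:,:2]/p[:,2:]; u=u*(1+c['k1']*(u**2).sum(1,keepdims=True))
    return u*[K[0,0],K[1,1]]+[K[0,2],K[1,2]]
E
python3 - <<'E'
from h import *
o=get_obs(); print(o['clock'],o['eef_pos'],o['tool_rot'],o['ft_force'])
c=camera('top'); save(c,'top.png'); s=camera('scene'); save(s,'scene.png')
V=np.array(c['view']);print('cam',-V[:3,:3].T@V[:3,3],c['k1'])
for q in ['wrench','tkey','socket','insert_wrench','insert_tkey','insert_socket']:
    for d in silhouettes(q,c):
        r=d['region']; ys,xs=np.nonzero(r); z=.045 if q=='socket' else .024
        if 'insert' in q: z=.025
        col=c['image'][r].mean(0).round()
        print(q,round(d['conf'],2),[round(float(v)) for v in d['bbox']],col,len(xs),world(c,[[xs.mean(),ys.mean()]],z).round(4))
E
```

```text
0.0 [ 0.22427223 -0.44616226  0.23040291] [ 9.73001291e-01  2.30797203e-01 -2.42615843e-04 -1.03897264e-03] [-0.68761941  0.14939193 -1.15265973]
cam [ 0.47409283 -0.06784206  1.14449021] -0.010305466364963219
wrench 0.9 [363, 269, 416, 295] [240. 145.  25.] 621 [[ 0.4413 -0.2483]]
wrench 0.76 [416, 309, 458, 356] [ 57. 115. 211.] 687 [[ 0.3176 -0.3691]]
wrench 0.69 [350, 300, 368, 357] [ 66. 134. 235.] 644 [[ 0.32   -0.1801]]
wrench 0.6 [493, 288, 549, 303] [ 57. 119. 220.] 665 [[ 0.4109 -0.5884]]
wrench 0.58 [397, 126, 431, 176] [ 64. 131. 233.] 605 [[ 0.7623 -0.315 ]]
tkey 0.57 [387, 191, 429, 228] [224. 132.  30.] 542 [[ 0.6146 -0.3062]]
tkey 0.45 [256, 194, 298, 261] [86. 84. 95.] 2358 [[0.5672 0.0262]]
socket 0.64 [442, 249, 462, 265] [214. 122.  60.] 175 [[ 0.5097 -0.3995]]
insert_wrench 0.7 [220, 197, 266, 267] [129. 119. 149.] 2387 [[0.5541 0.1127]]
insert_tkey 0.57 [288, 191, 335, 258] [126. 118. 145.] 2291 [[ 0.5797 -0.0608]]
insert_socket 0.81 [255, 196, 299, 260] [87. 85. 96.] 2384 [[0.5672 0.0258]]
```

View pics/top.png

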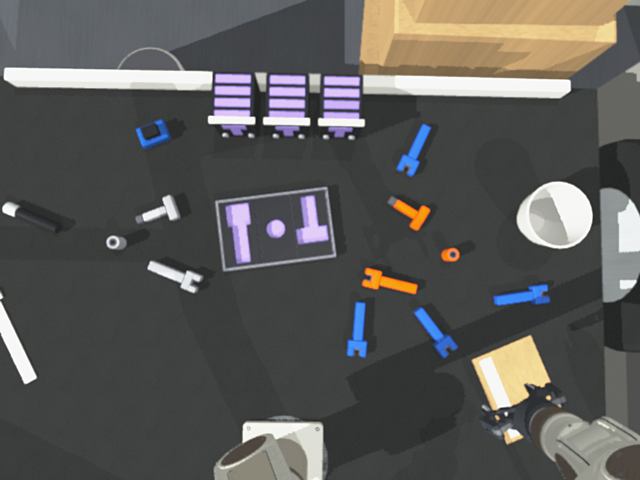

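View pics/scene.png

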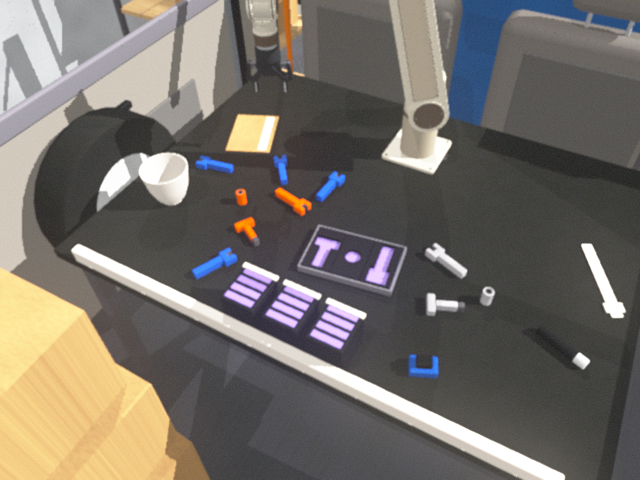

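The top view shows the orange T-key (410,212), socket (450,255) and wrench (390,282). The tray spans (218–335, 188–270), with the wrench recess on the left, the socket hole in the middle and the T recess on the right. The steel tools are at the left (175,240), and the blue wrenches lie near the orange one. Next I fit the shapes.

```bash
cat > fit.py <<'E'
from h import *
from scipy.optimize import minimize
S=8
def prism(x0,x1,w,n=None):
    return np.array([[x0,-w/2],[x1,-w/2],[x1,w/2],[x0,w/2]])/1000
circ=lambda d:np.array([[np.cos(a),np.sin(a)] for a in np.linspace(0,2*np.pi,40)])*d/2000
TOOL={'wrench':[prism(-65,27,22),prism(27,65,44)],'tkey':[prism(-37,-15,60),prism(-15,45,18)],'socket':[circ(30)]}
H={'wrench':.024,'tkey':.024,'socket':.045}
REC={'wrench':[prism(-73,19,36),prism(19,73,58)],'tkey':[prism(-45,-7,76),prism(-7,71,34)],'socket':[circ(46)]}
def tf(p,q): 
    c,s=np.cos(q[2]),np.sin(q[2]); return p@np.array([[c,s],[-s,c]])+q[:2]
def fill(c,polys,z,box,hull=None):
    l,t,r,b=box; m=np.zeros(((b-t)*S,(r-l)*S),np.uint8)
    for p in polys:
        q=pix(c,np.c_[p,np.full(len(p),z)])
        if hull is not None: q=np.r_[q,pix(c,np.c_[p,np.full(len(p),hull)])]
        q=((q-[l,t]+.5)*S).round().astype(np.int32)
        cv2.fillPoly(m,[cv2.convexHull(q) if hull is not None else q],1)
    return m
def soft(m): return cv2.resize(m.astype(np.float32),None,fx=1/S,fy=1/S,interpolation=cv2.INTER_AREA)
def render(c,kind,name,q,box,z0=0.):
    if kind=='tool': return soft(fill(c,[tf(p,q) for p in TOOL[name]],z0,box,z0+H[name]))
    P=[tf(p,q) for p in REC[name]]
    return soft(fill(c,P,.015,box)&fill(c,P,.025,box))
def fit(c,mask,kind,name,q0,box,z0=0.):
    l,t,r,b=box; T=mask[t:b,l:r].astype(np.float32)
    def f(q): 
        m=render(c,kind,name,q,box,z0); return 1-np.minimum(m,T).sum()/np.maximum(m,T).sum()
    best=None
    for a in (np.arange(0,2*np.pi,np.pi/6) if name!='socket' else [0]) if q0[2] is None else [q0[2]]:
        s=np.array([q0[0],q0[1],a]); sim=np.array([s,s+[.015,0,0],s+[0,.015,0],s+[0,0,.25]])
        o=minimize(f,s,method='Nelder-Mead',options=dict(initial_simplex=sim,xatol=1e-4,fatol=1e-4,maxiter=150))
        if best is None or o.fun<best.fun: best=o
    return best.x,1-best.fun
def orange(im):
    h=cv2.cvtColor(im,cv2.COLOR_RGB2HSV); return (h[...,0]<22)&(h[...,1]>130)&(h[...,2]>90)
def purple(im):
    h=cv2.cvtColor(im,cv2.COLOR_RGB2HSV); return (h[...,0]>118)&(h[...,0]<150)&(h[...,1]>35)&(h[...,2]>110)
E
cat > m1.py <<'E'
from fit import *
c=camera('top'); im=c['image']; vis=im[:,:,::-1].copy()
for kind,name,box in [('tool','wrench',(355,262,424,302)),('tool','tkey',(380,185,438,236)),('tool','socket',(437,243,468,270)),('rec','wrench',(222,196,255,267)),('rec','socket',(263,215,290,242)),('rec','tkey',(292,190,332,250))]:
    m=(orange if kind=='tool' else purple)(im); l,t,r,b=box
    if name=='socket' : m=cv2.morphologyEx(m.astype(np.uint8),cv2.MORPH_CLOSE,np.ones((9,9))) if kind=='tool' else m
    ys,xs=np.nonzero(m[t:b,l:r]); w=world(c,[[xs.mean()+l,ys.mean()+t]],.02)[0]
    q,s=fit(c,m,kind,name,[*w,None],box); print(kind,name,len(xs),q.round(4),np.degrees(q[2]).round(1),round(s,3))
    R=render(c,kind,name,q,box); cs,_=cv2.findContours((R>.5).astype(np.uint8),0,1,offset=(l,t)); cv2.drawContours(vis,cs,-1,(0,255,0),1)
cv2.imwrite('pics/fit.png',cv2.resize(vis[180:310,210:475],None,fx=3,fy=3,interpolation=0))
E
time python3 m1.py
```

```text
tool wrench 723 [ 0.4378 -0.259   1.3504] 77.4 0.792
tool tkey 544 [ 0.6141 -0.3105  1.0342] 59.3 0.886
tool socket 227 [ 0.5095 -0.406   0.0593] 3.4 0.818
rec wrench 1143 [0.5547 0.1138 0.1358] 7.8 0.898
rec socket 303 [0.5675 0.0269 0.1122] 6.4 0.878
rec tkey 1021 [ 0.5795 -0.0601  0.1357] 7.8 0.881
real	0m6.481s
user	0m5.580s
sys	0m0.156s
```

View pics/fit.png

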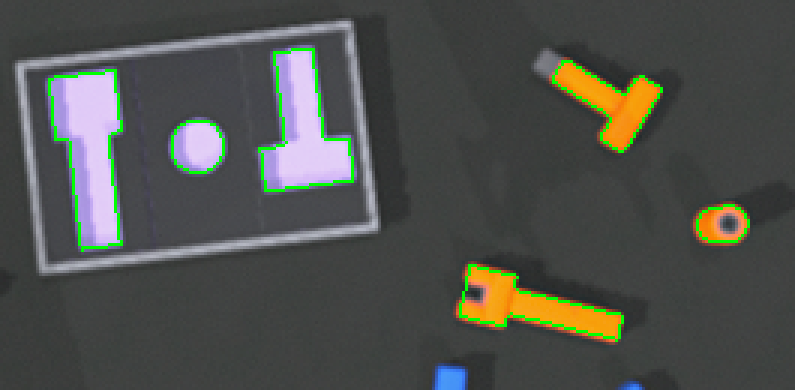

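Overlaid outlines sit well on the tools and recesses, and the insert spacing comes out at 87.8 mm against the 88 mm given. I start with the socket.

>>> drive_tool(
  increments=[
    [[35.7,5,-10],[0,0,7],0.8],
    [[35.7,5,-10],[0,0,7],0.8],
    [[35.7,5,-10],[0,0,7],0.8],
    [[35.7,5,-10],[0,0,7],0.8],
    [[35.7,5,-10],[0,0,7],0.8],
    [[35.7,5,-10],[0,0,7],0.8],
    [[35.7,5,-10],[0,0,7],0.8],
    [[35.7,5,-10],[0,0,7],0.8],
  ],
)

```text
clock: 1.12
eef_pos: [0.5119, -0.4062, 0.1507]
tool_rot: [0.749, 0.663, -0.0, 0.0]
ft_force: [0.1, -1.1, 0.9]
grip_width: 0.0684
grasp_force: 0.0
```

```bash
cat > w.py <<'E'
import sys
from fit import *
def wrist(kind,name,q0,pic=None,z0=0.,box=(0,0,640,480)):
    import fit as F; F.S=1
    c=camera('wrist'); m=(orange if kind=='tool' else purple)(c['image']).astype(np.uint8)
    if kind=='tool' and name=='socket': m=cv2.morphologyEx(m,cv2.MORPH_CLOSE,np.ones((25,25)))
    n,L,st,ce=cv2.connectedComponentsWithStats(m)
    p=pix(c,[[q0[0],q0[1],z0+.02]])[0]
    i=min((k for k in range(1,n) if st[k,4]>400),key=lambda k:np.hypot(*(ce[k]-p)))
    m=L==i; q,s=fit(c,m,kind,name,q0,box,z0); print(kind,name,m.sum(),st[i],q.round(4),round(s,3))
    if pic:
        v=c['image'][:,:,::-1].copy(); R=render(c,kind,name,q,box,z0)
        cs,_=cv2.findContours((R>.5).astype(np.uint8),0,1); cv2.drawContours(v,cs,-1,(0,255,0),1); cv2.imwrite('pics/'+pic,v)
    return q
E
python3 -c "
from w import *
wrist('tool','socket',[.5095,-.406,0],'w1.png')"
```

```text
tool socket 1644 [ 295  204   41   51 1644] [ 0.5097 -0.4035  0.0034] 0.987
```

View pics/w1.png

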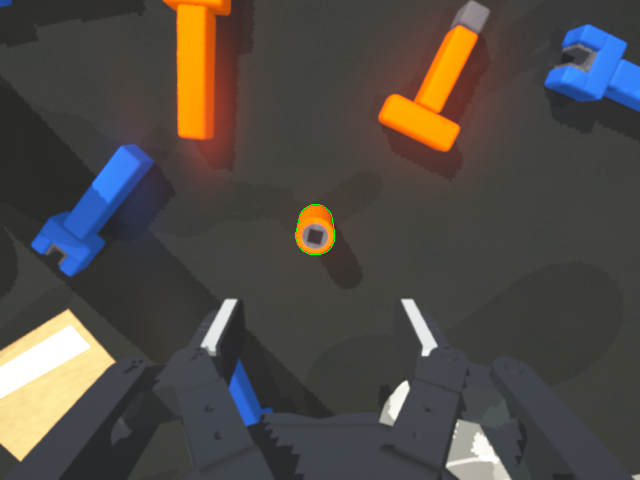

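The wrist view shows the socket at (315,230), fitted with 0.987 overlap, at (0.5097, -0.4035). I descend on it.

>>> drive_tool(
  increments=[
    [[-1,1.3,-20],[0,0,0],0.8],
    [[-1,1.3,-20],[0,0,0],0.8],
    [[0,0,-20],[0,0,0],0.8],
    [[0,0,-20],[0,0,0],0.8],
    [[0,0,-20],[0,0,0],0.8],
    [[0,0,-20],[0,0,0],0.8],
    [[0,0,-12],[0,0,0],0.8],
    [[0,0,0],[0,0,0],0.8],
  ],
)

```text
clock: 1.83
eef_pos: [0.5059, -0.4025, 0.0157]
tool_rot: [0.751, 0.66, -0.001, -0.003]
ft_force: [-1.9, 0.0, 0.3]
grip_width: 0.0684
grasp_force: 0.0
```

>>> drive_tool(
  increments=[
    [[0,0,0],[0,0,0],0],
    [[0,0,0],[0,0,0],0],
    [[0,0,0],[0,0,0],0],
    [[0,0,0],[0,0,0],0],
    [[0,0,0],[0,0,0],0],
    [[0,0,0],[0,0,0],0],
    [[0,0,0],[0,0,0],0],
    [[0,0,0],[0,0,0],0],
  ],
)

```text
clock: 2.5
eef_pos: [0.5093, -0.4051, 0.0214]
tool_rot: [0.751, 0.661, 0.0, 0.002]
ft_force: [-0.7, -0.0, 6.8]
grip_width: 0.028
grasp_force: 59.6
```

>>> drive_tool(
  increments=[
    [[0,0,10],[0,0,0],0],
    [[0,0,20],[0,0,0],0],
    [[0,0,30],[0,0,0],0],
    [[0,10,30],[0,0,4],0],
    [[5,35,10],[0,0,7],0],
    [[5,35,0],[0,0,7],0],
    [[5,35,0],[0,0,7],0],
    [[5,35,0],[0,0,7],0],
  ],
)

```text
clock: 3.17
eef_pos: [0.5279, -0.2528, 0.12]
tool_rot: [0.537, 0.843, 0.0, 0.0]
ft_force: [0.7, 0.9, -1.5]
grip_width: 0.0283
grasp_force: 59.3
```

>>> drive_tool(
  increments=[
    [[5,35,0],[0,0,7],0],
    [[5,35,0],[0,0,7],0],
    [[5,35,0],[0,0,7],0],
    [[5,35,0],[0,0,7],0],
    [[5,35,0],[0,0,7],0],
    [[5,35,0],[0,0,7],0],
    [[5,35,0],[0,0,7],0],
    [[3,35,0],[0,0,7],0],
  ],
)

```text
clock: 3.83
eef_pos: [0.566, 0.0276, 0.1196]
tool_rot: [0.078, 0.997, 0.0, -0.0]
ft_force: [2.0, -0.2, -1.5]
grip_width: 0.028
grasp_force: 59.1
```

```bash
python3 -c "
from w import *
o=get_obs(); print(o['clock'],o['eef_pos'],o['tool_rot'],o['grip_width'],o['grasp_force'],o['joint_pos'])
save(camera('wrist'),'w2.png')"
```

```text
3.8333 [0.5660326  0.02762526 0.11964873] [ 7.81522085e-02  9.96941438e-01  6.88324969e-06 -3.27194888e-05] 0.0280314597062006 59.14239585399628 [ 4.87546218e-02  4.40807337e-01 -7.09639518e-03  1.12295576e+00
  2.19432100e-05  2.05218589e-01]
```

View pics/w2.png

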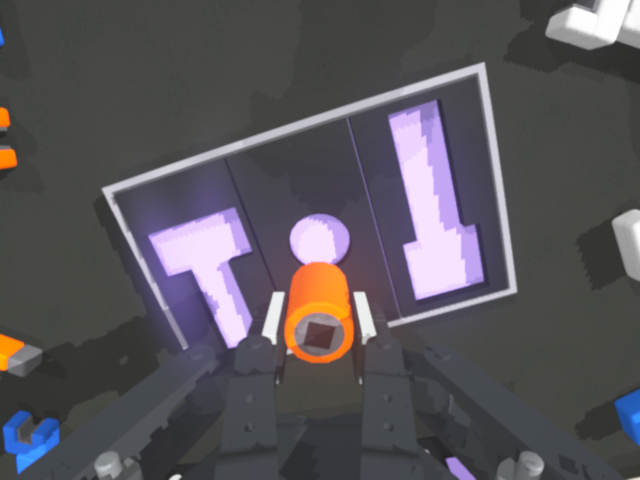

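Socket is held upright between the pads at (320,310), with its hole just beyond at (320,240). The wrench recess (435,200) is fully in view, so I refine the tray pose from it.

```bash
python3 -c "
from w import *
q=wrist('rec','wrench',[.5547,.1138,.136])
s=np.array([np.sin(q[2]),-np.cos(q[2])])*.088
print('socket',q[:2]+s,'tkey',q[:2]+2*s)
wrist('tool','socket',[.566,.0276,0],z0=.102)"
```

```text
rec wrench 6511 [ 378  102   96  200 6511] [0.5538 0.1138 0.1418] 0.572
socket [0.56626126 0.02670486] tkey [ 0.57869553 -0.06041224]
tool socket 4346 [ 284  263   71  100 4346] [0.5624 0.0316 0.1211] 0.664
```

>>> drive_tool(
  increments=[
    [[1,0,-20],[0,0,0],0],
    [[0,0,-20],[0,0,0],0],
    [[0,0,-20],[0,0,0],0],
    [[0,0,-12],[0,0,0],0],
    [[0,0,-6],[0,0,0],0],
    [[0,0,-4],[0,0,0],0],
    [[0,0,-2],[0,0,0],0],
    [[0,0,0],[0,0,0],0],
  ],
)

```text
clock: 4.65
eef_pos: [0.5673, 0.0251, 0.0365]
tool_rot: [0.082, 0.997, -0.0, 0.0]
ft_force: [0.1, -0.0, -1.7]
grip_width: 0.0281
grasp_force: 59.7
```

>>> drive_tool(
  increments=[
    [[0,0,-1],[0,0,0],0],
    [[0,0,0],[0,0,0],0.3],
    [[0,0,0],[0,0,0],0.6],
    [[0,0,0],[0,0,0],0.6],
    [[0,0,0],[0,0,0],0.6],
    [[0,0,10],[0,0,0],0.6],
    [[0,0,30],[0,0,0],0.6],
    [[0,0,40],[0,0,0],0.6],
  ],
)

```text
clock: 5.32
eef_pos: [0.5643, 0.0258, 0.1123]
tool_rot: [0.081, 0.997, -0.0, -0.004]
ft_force: [1.2, 0.0, 0.3]
grip_width: 0.0513
grasp_force: 0.0
```

>>> drive_tool(
  increments=[
    [[5.5,-33,5],[0,0,6.8],0.8],
    [[5.5,-33,5],[0,0,6.8],0.8],
    [[5.5,-33,5],[0,0,6.8],0.8],
    [[5.5,-33,5],[0,0,6.8],0.8],
    [[5.5,-33,5],[0,0,6.8],0.8],
    [[5.5,-33,5],[0,0,6.8],0.8],
    [[5.5,-33,5],[0,0,6.8],0.8],
    [[5.5,-33,5],[0,0,6.8],0.8],
  ],
)

```text
clock: 5.98
eef_pos: [0.6113, -0.2398, 0.1554]
tool_rot: [-0.386, 0.922, -0.0, 0.0]
ft_force: [1.3, 0.2, 0.4]
grip_width: 0.0684
grasp_force: 0.0
```

>>> drive_tool(
  increments=[
    [[5.5,-33,0],[0,0,6.8],0.8],
    [[4,-31,0],[0,0,6.8],0.8],
    [[0,0,0],[0,0,0.7],0.8],
    [[0,0,0],[0,0,0],0.8],
  ],
)

```text
clock: 6.32
eef_pos: [0.6203, -0.3042, 0.1541]
tool_rot: [-0.494, 0.87, 0.0, 0.0]
ft_force: [0.4, 0.6, 0.2]
grip_width: 0.068
grasp_force: 0.0
```

```bash
python3 -c "
from w import *
o=get_obs(); print(o['clock'],o['eef_pos'],o['tool_rot'],o['joint_pos'])
q=wrist('tool','tkey',[.6141,-.3105,1.034],'w3.png'); print(np.degrees(q[2]),q[:2]+.01*np.array([np.cos(q[2]),np.sin(q[2])]))
c=camera('top'); m=cv2.morphologyEx(orange(c['image']).astype(np.uint8),cv2.MORPH_CLOSE,np.ones((9,9)))
import fit as F; F.S=8
print(fit(c,m,'tool','socket',[.567,.027,0],(258,205,297,245),.015))
"
```

```text
6.3167 [ 0.62027443 -0.30417919  0.1541427 ] [-4.93718810e-01  8.69621597e-01  1.08697780e-04  6.20513545e-05] [-4.56032595e-01  6.67918709e-01  4.70424394e-01  1.37341172e+00
  2.25002209e-04 -1.48875450e+00]
tool tkey 2616 [ 285  172   77   99 2616] [ 0.6143 -0.3104  1.0484] 0.527
60.06783752506494 [ 0.61926217 -0.30173498]
(array([0.56749144, 0.0246595 , 0.17078513]), np.float64(0.8466876745223999))
```

View pics/w3.png

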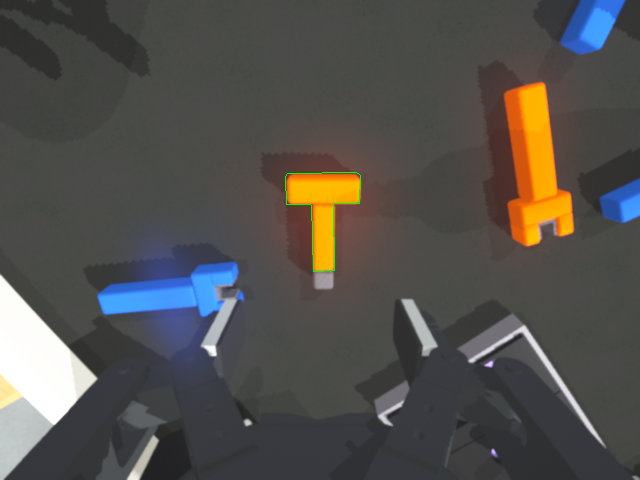

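T-key outline fits at (322,220). The blue wrench tip at (238,285) clears the fingers. I descend.

>>> drive_tool(
  increments=[
    [[-0.5,1.2,-25],[0,0,0.5],0.6],
    [[-0.5,1.2,-25],[0,0,0],0.6],
    [[0,0,-25],[0,0,0],0.6],
    [[0,0,-25],[0,0,0],0.6],
    [[0,0,-25],[0,0,0],0.6],
    [[0,0,-14],[0,0,0],0.6],
    [[0,0,-5],[0,0,0],0.6],
    [[0,0,0],[0,0,0],0.6],
  ],
)

```text
clock: 7.08
eef_pos: [0.6187, -0.2976, 0.0089]
tool_rot: [-0.5, 0.866, 0.002, -0.001]
ft_force: [0.5, 0.5, 0.1]
grip_width: 0.0513
grasp_force: 0.0
```

>>> drive_tool(
  increments=[
    [[0,0,0],[0,0,0],0],
    [[0,0,0],[0,0,0],0],
    [[0,0,0],[0,0,0],0],
    [[0,0,0],[0,0,0],0],
    [[0,0,0],[0,0,0],0],
    [[0,0,0],[0,0,0],0],
    [[0,0,0],[0,0,0],0],
    [[0,0,0],[0,0,0],0],
  ],
)

```text
clock: 7.75
eef_pos: [0.6212, -0.3002, 0.0128]
tool_rot: [-0.499, 0.867, -0.002, 0.001]
ft_force: [-0.8, 0.5, 5.7]
grip_width: 0.0159
grasp_force: 62.0
```

>>> drive_tool(
  increments=[
    [[0,0,8],[0,0,0],0],
    [[0,0,25],[0,0,0],0],
    [[0,0,35],[0,0,0],0],
    [[-2,15,30],[0,0,-4],0],
    [[-4,30,5],[0,0,-6],0],
    [[-4,30,0],[0,0,-6],0],
    [[-4,30,0],[0,0,-6],0],
    [[-4,30,0],[0,0,-6],0],
  ],
)

```text
clock: 8.42
eef_pos: [0.6011, -0.1638, 0.1139]
tool_rot: [-0.272, 0.962, -0.0, 0.0]
ft_force: [0.1, 0.0, -1.1]
grip_width: 0.0163
grasp_force: 61.0
```

>>> drive_tool(
  increments=[
    [[-4,30,0],[0,0,-6],0],
    [[-4,30,0],[0,0,-6],0],
    [[-4,30,0],[0,0,-6],0],
    [[0,16,0],[0,0,-6],0],
    [[0,0,0],[0,0,0],0],
    [[0,0,0],[0,0,0],0],
  ],
)

```text
clock: 8.92
eef_pos: [0.5895, -0.0579, 0.1136]
tool_rot: [-0.07, 0.998, -0.0, -0.0]
ft_force: [-0.1, -2.1, -1.5]
grip_width: 0.016
grasp_force: 61.1
```

```bash
python3 -c "
from w import *
o=get_obs(); print(o['clock'],o['eef_pos'],o['tool_rot'],o['grip_width'],o['grasp_force'],o['ft_force'])
q=wrist('tool','tkey',[o['eef_pos'][0]-.011,o['eef_pos'][1],.14],'w4.png',z0=o['eef_pos'][2]-.0095)
t=np.array(q[:2])-o['eef_pos'][:2]; print('offset tool-TCP',t,np.degrees(q[2]))
"
```

```text
8.9167 [ 0.58948234 -0.05792852  0.11358518] [-7.03978090e-02  9.97518950e-01 -2.86090232e-04 -1.00615083e-04] 0.01603135217430012 61.06731176376343 [-0.06991453 -2.14226108 -1.50220694]
tool tkey 12470 [  247   205   146   175 12470] [ 0.5792 -0.0601  0.1396] 0.839
offset tool-TCP [-0.0102394  -0.00216004] 7.998187682983269
```

View pics/w4.png

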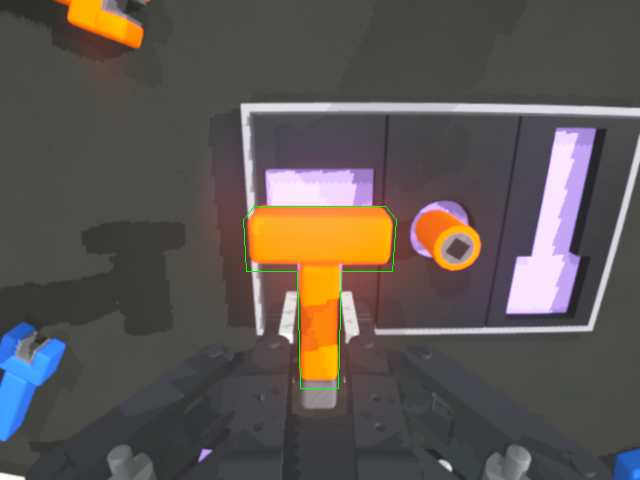

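T-key is held level, the tray is underneath and the fit puts it over its home within 1 mm. The socket stands in its hole. I lower it.

>>> drive_tool(
  increments=[
    [[0,0,-20],[0,0,0],0],
    [[0,0,-20],[0,0,0],0],
    [[0,0,-20],[0,0,0],0],
    [[0,0,-12],[0,0,0],0],
    [[0,0,-6],[0,0,0],0],
    [[0,0,-3],[0,0,0],0],
    [[0,0,-1],[0,0,0],0],
    [[0,0,0],[0,0,0],0],
  ],
)

```text
clock: 9.63
eef_pos: [0.5903, -0.0594, 0.0319]
tool_rot: [-0.068, 0.998, -0.0, 0.001]
ft_force: [-0.2, 0.0, -0.1]
grip_width: 0.0161
grasp_force: 61.1
```

>>> drive_tool(
  increments=[
    [[0,0,-1.5],[0,0,0],0],
    [[0,0,-1],[0,0,0],0],
    [[0,0,0],[0,0,0],0.1],
    [[0,0,0],[0,0,0],0.4],
    [[0,0,0],[0,0,0],0.4],
    [[0,0,10],[0,0,0],0.4],
    [[0,0,30],[0,0,0],0.4],
    [[0,0,40],[0,0,0],0.4],
  ],
)

```text
clock: 10.3
eef_pos: [0.5869, -0.0584, 0.107]
tool_rot: [-0.069, 0.998, 0.001, -0.004]
ft_force: [1.2, 0.2, -0.3]
grip_width: 0.034
grasp_force: 0.0
```

>>> drive_tool(
  increments=[
    [[-15,-20,6],[0,0,7],0.7],
    [[-15,-20,6],[0,0,7],0.7],
    [[-15,-20,6],[0,0,7],0.7],
    [[-15,-20,6],[0,0,7],0.7],
    [[-15,-20,6],[0,0,7],0.7],
    [[-15,-20,6],[0,0,7],0.7],
    [[-15,-20,6],[0,0,7],0.7],
    [[-15,-20,4],[0,0,7],0.7],
  ],
)

```text
clock: 10.97
eef_pos: [0.4694, -0.2198, 0.1567]
tool_rot: [-0.532, 0.847, -0.001, 0.001]
ft_force: [0.6, -0.4, -0.2]
grip_width: 0.0596
grasp_force: 0.0
```

>>> drive_tool(
  increments=[
    [[-15,-20,0],[0,0,7],0.7],
    [[-15,-20,0],[0,0,6.5],0.7],
    [[0,0,0],[0,0,0],0.7],
    [[0,0,0],[0,0,0],0.7],
  ],
)

```text
clock: 11.3
eef_pos: [0.4393, -0.2597, 0.1559]
tool_rot: [-0.624, 0.782, -0.001, 0.0]
ft_force: [0.1, -0.0, -0.4]
grip_width: 0.0596
grasp_force: 0.0
```

```bash
python3 -c "
from w import *
o=get_obs(); print(o['clock'],o['eef_pos'],o['tool_rot'],o['joint_pos'])
q=wrist('tool','wrench',[.4378,-.259,1.35],'w5.png'); print(np.degrees(q[2]))
import fit as F; F.S=8
c=camera('top'); m=orange(c['image'])
print('tkey',fit(c,m,'tool','tkey',[.579,-.06,.14],(288,185,338,255),.015))
m=cv2.morphologyEx(m.astype(np.uint8),cv2.MORPH_CLOSE,np.ones((9,9)))
print('socket',fit(c,m,'tool','socket',[.567,.027,0],(258,205,293,245),.015))
"
```

```text
11.3 [ 0.4393385  -0.25969719  0.15593906] [-6.23661815e-01  7.81693863e-01 -6.81511682e-04  4.25379168e-04] [-5.34041591e-01  3.05262571e-01 -1.09371203e-01  1.15458616e+00
  3.10806771e-04 -1.88087878e+00]
tool wrench 814 [296 151  52 150 814] [ 0.4384 -0.2579  1.3538] 0.125
77.56808270526072
tkey (array([ 0.58012219, -0.0604828 ,  0.1333672 ]), np.float64(0.8774134516716003))
socket (array([0.56717962, 0.02438143, 0.342258  ]), np.float64(0.8338069915771484))
```

View pics/w5.png

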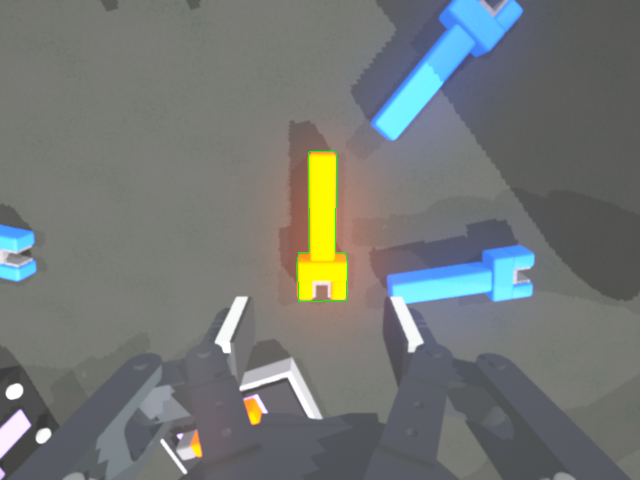

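Wrench fits at (322,225) with the blue neighbour's end at (388,290), clear of the fingers; the T-key and socket are in place. I descend.

>>> drive_tool(
  increments=[
    [[-0.5,0.9,-25],[0,0,0.4],0.5],
    [[-0.5,0.9,-25],[0,0,0],0.5],
    [[0,0,-25],[0,0,0],0.5],
    [[0,0,-25],[0,0,0],0.5],
    [[0,0,-25],[0,0,0],0.5],
    [[0,0,-15],[0,0,0],0.5],
    [[0,0,-5],[0,0,0],0.5],
    [[0,0,0],[0,0,0],0.5],
  ],
)

```text
clock: 12.07
eef_pos: [0.4383, -0.2555, 0.0085]
tool_rot: [-0.628, 0.778, 0.001, -0.0]
ft_force: [-0.2, 0.8, 1.8]
grip_width: 0.0429
grasp_force: 0.0
```

>>> drive_tool(
  increments=[
    [[0,0,0],[0,0,0],0],
    [[0,0,0],[0,0,0],0],
    [[0,0,0],[0,0,0],0],
    [[0,0,0],[0,0,0],0],
    [[0,0,0],[0,0,0],0],
    [[0,0,0],[0,0,0],0],
    [[0,0,0],[0,0,0],0],
    [[0,0,0],[0,0,0],0],
  ],
)

```text
clock: 12.73
eef_pos: [0.44, -0.2574, 0.0113]
tool_rot: [-0.628, 0.778, -0.001, 0.001]
ft_force: [0.2, 1.8, 6.2]
grip_width: 0.0204
grasp_force: 61.7
```

>>> drive_tool(
  increments=[
    [[0,0,8],[0,0,0],0],
    [[0,0,25],[0,0,0],0],
    [[0,0,35],[0,0,0],0],
    [[4,14,30],[0,0,-3],0],
    [[8,26,20],[0,0,-6],0],
    [[11,35,0],[0,0,-6.5],0],
    [[11,35,0],[0,0,-6.5],0],
    [[11,35,0],[0,0,-6.5],0],
  ],
)

```text
clock: 13.4
eef_pos: [0.483, -0.1132, 0.1287]
tool_rot: [-0.417, 0.909, -0.0, 0.0]
ft_force: [1.4, -0.6, -2.6]
grip_width: 0.02
grasp_force: 60.7
```

>>> drive_tool(
  increments=[
    [[11,35,0],[0,0,-6.5],0],
    [[11,35,0],[0,0,-6.5],0],
    [[11,35,0],[0,0,-6.5],0],
    [[11,35,0],[0,0,-6.5],0],
    [[11,35,0],[0,0,-6.5],0],
    [[11,35,0],[0,0,-6.1],0],
    [[5,16,0],[0,0,-2],0],
    [[0,0,0],[0,0,0],0],
  ],
)

```text
clock: 14.07
eef_pos: [0.5544, 0.1147, 0.1276]
tool_rot: [-0.083, 0.997, 0.001, 0.0]
ft_force: [0.5, -0.7, -2.1]
grip_width: 0.0203
grasp_force: 60.7
```

```bash
python3 -c "
from w import *
o=get_obs(); print(o['clock'],o['eef_pos'],o['tool_rot'],o['grip_width'],o['grasp_force'],o['ft_force'])
e=o['eef_pos']; q=wrist('tool','wrench',[e[0],e[1],.14],'w6.png',z0=e[2]-.0125)
print('offset tool-TCP',q[:2]-e[:2],np.degrees(q[2]))
"
```

```text
14.0667 [0.55435927 0.11465445 0.12760117] [-8.29678606e-02  9.96552059e-01  5.36319492e-04  2.00338133e-04] 0.020319102916571023 60.65331816673279 [ 0.53684051 -0.73214385 -2.07848476]
tool wrench 13114 [  284   168    70   249 13114] [0.5557 0.114  0.1651] 0.744
offset tool-TCP [ 0.0013166  -0.00069871] 9.457417249155192
```

View pics/w6.png

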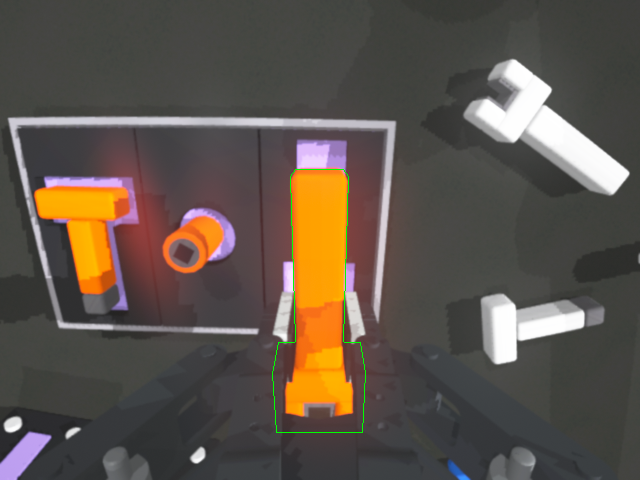

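The wrench is over its slot, but its head at (320,410) is partly hidden by the fingers, so I check its level from the scene camera before lowering.

```bash
python3 -c "
from w import *
e=get_obs()['eef_pos']; c=camera('scene'); v=c['image'][:,:,::-1].copy(); q=[e[0],e[1],.14]; z0=e[2]-.0125
R=render(c,'tool','wrench',q,(0,0,640,480),z0); v=cv2.resize(v,None,fx=4,fy=4,interpolation=cv2.INTER_CUBIC)
R=cv2.resize(R,None,fx=4,fy=4); cs,_=cv2.findContours((R>.5).astype(np.uint8),0,1); cv2.drawContours(v,cs,-1,(0,255,0),1)
p=pix(c,[[e[0],e[1],e[2]]])[0]*4; x,y=p.astype(int); cv2.imwrite('pics/s2.png',v[y-300:y+300,x-400:x+400])
"
```

```text
(no output)
```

View pics/s2.png

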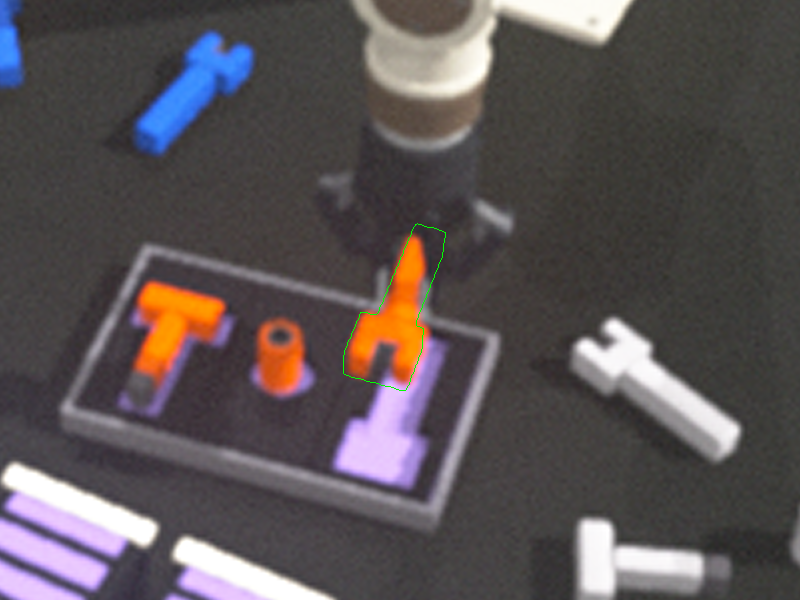

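The scene view shows the wrench level and its outline matching at (395,310), so I lower it.

>>> drive_tool(
  increments=[
    [[-1,-0.5,-25],[0,0,0],0],
    [[0,0,-25],[0,0,0],0],
    [[0,0,-20],[0,0,0],0],
    [[0,0,-14],[0,0,0],0],
    [[0,0,-7],[0,0,0],0],
    [[0,0,-4],[0,0,0],0],
    [[0,0,-2],[0,0,0],0],
    [[0,0,0],[0,0,0],0],
  ],
)

```text
clock: 14.83
eef_pos: [0.5531, 0.1097, 0.0312]
tool_rot: [-0.08, 0.997, -0.0, 0.0]
ft_force: [0.7, 0.0, -1.9]
grip_width: 0.0204
grasp_force: 60.7
```

>>> drive_tool(
  increments=[
    [[0,0,-1.5],[0,0,0],0],
    [[0,0,-0.5],[0,0,0],0],
    [[0,0,0],[0,0,0],0.15],
    [[0,0,0],[0,0,0],0.4],
    [[0,0,0],[0,0,0],0.4],
    [[0,0,10],[0,0,0],0.4],
    [[0,0,30],[0,0,0],0.4],
    [[0,0,40],[0,0,0],0.4],
  ],
)

```text
clock: 15.5
eef_pos: [0.5501, 0.1099, 0.1073]
tool_rot: [-0.081, 0.997, -0.0, -0.004]
ft_force: [0.2, -0.6, 0.3]
grip_width: 0.0344
grasp_force: 0.0
```

>>> drive_tool(
  increments=[
    [[-20,-20,20],[0,0,0],0.4],
    [[-30,-20,20],[0,0,0],0.4],
    [[-30,-20,20],[0,0,0],0.4],
    [[-30,-20,10],[0,0,0],0.4],
    [[-30,-20,0],[0,0,0],0.4],
    [[-30,-20,0],[0,0,0],0.4],
    [[0,0,0],[0,0,0],0.4],
    [[0,0,0],[0,0,0],0.4],
  ],
)

```text
clock: 16.17
eef_pos: [0.3819, -0.0103, 0.1801]
tool_rot: [-0.08, 0.997, -0.0, 0.001]
ft_force: [1.0, -0.5, 0.5]
grip_width: 0.0342
grasp_force: 0.0
```

```bash
python3 -c "
from w import *
o=get_obs(); print(o['clock'],o['eef_pos'],o['ft_force'])
c=camera('top'); m=orange(c['image']); vis=c['image'][:,:,::-1]
print('tkey',fit(c,m,'tool','tkey',[.579,-.06,.14],(288,185,338,255),.015))
print('wrench',fit(c,m,'tool','wrench',[.554,.114,.14],(218,190,258,272),.015))
m=cv2.morphologyEx(m.astype(np.uint8),cv2.MORPH_CLOSE,np.ones((9,9)))
print('socket',fit(c,m,'tool','socket',[.567,.027,0],(258,205,293,245),.015))
s=camera('scene')['image'][:,:,::-1]
a=cv2.resize(vis[180:280,210:343],(399,300)); b=cv2.resize(s[210:310,285:418],(399,300))
cv2.imwrite('pics/end.png',np.hstack([a,b]))
"
```

```text
16.1667 [ 0.38192878 -0.01029384  0.18008471] [ 0.96287501 -0.470459    0.49683349]
tkey (array([ 0.58020658, -0.06048624,  0.13577219]), np.float64(0.8765414357185364))
wrench (array([0.55391279, 0.11002155, 0.17635282]), np.float64(0.8408496975898743))
socket (array([0.56717962, 0.02438143, 0.342258  ]), np.float64(0.8338069915771484))
```

View pics/end.png

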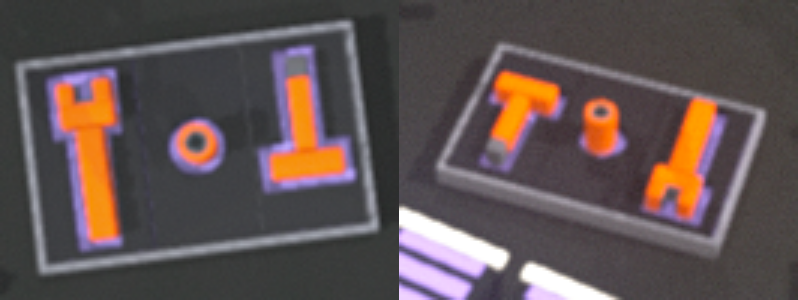

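Top and scene crops show all three tools in their recesses, with purple margin around them. The wrench is about 4 mm to one side, so I check from both cameras that it has really seated.

```bash
python3 -c "
from w import *
import fit as F
ct=camera('top'); cs=camera('scene'); mt=orange(ct['image']); ms=orange(cs['image'])
from scipy.optimize import minimize
for name,q0,bt in [('wrench',[.554,.112,.15],(218,190,258,272)),('tkey',[.58,-.06,.136],(288,185,338,255))]:
  p=pix(cs,[[q0[0],q0[1],.03]])[0].astype(int); bs=(p[0]-32,p[1]-30,p[0]+32,p[1]+30)
  if name=='wrench': bs=(p[0]-22,p[1]-32,p[0]+32,p[1]+32)
  for z0 in (.009,.012,.015,.018,.021,.025):
    def f(q):
      s=0
      for c,m,b in ((ct,mt,bt),(cs,ms,bs)):
        l,t,r,bb=b; R=render(c,'tool',name,q,b,z0); T=m[t:bb,l:r]; s+=np.minimum(R,T).sum()/np.maximum(R,T).sum()
      return -s/2
    x0=np.array(q0); o=minimize(f,x0,method='Nelder-Mead',options=dict(initial_simplex=[x0,x0+[.006,0,0],x0+[0,.006,0],x0+[0,0,.08]],xatol=1e-4,fatol=1e-4))
    print(name,z0,o.x.round(4),round(-o.fun,3))
"
```

```text
wrench 0.009 [0.549  0.1093 0.1645] 0.789
wrench 0.012 [0.5513 0.1093 0.1609] 0.806
wrench 0.015 [0.5518 0.1097 0.1605] 0.815
wrench 0.018 [0.5519 0.1098 0.1706] 0.816
wrench 0.021 [0.5528 0.1099 0.1716] 0.808
wrench 0.025 [0.554  0.11   0.1775] 0.781
tkey 0.009 [ 0.5798 -0.0612  0.1476] 0.687
tkey 0.012 [ 0.5791 -0.061   0.1366] 0.71
tkey 0.015 [ 0.5785 -0.0605  0.137 ] 0.733
tkey 0.018 [ 0.579  -0.0605  0.1266] 0.748
tkey 0.021 [ 0.5794 -0.0599  0.1186] 0.747
tkey 0.025 [ 0.5799 -0.06    0.1321] 0.724
```

>>> drive_tool(
  increments=[
    [[30,12,4],[0,0,0],0.4],
    [[35,12,4],[0,0,0],0.4],
    [[35,12,4],[0,0,0],0.4],
    [[35,12,4],[0,0,0],0.4],
    [[30,12,4],[0,0,0],0.4],
    [[0,0,0],[0,0,0],0.4],
  ],
)

```text
clock: 16.87
eef_pos: [0.5542, 0.0534, 0.1976]
tool_rot: [-0.083, 0.997, 0.0, 0.002]
ft_force: [0.6, 0.5, 0.1]
grip_width: 0.0342
grasp_force: 0.0
```

```bash
python3 -c "
from w import *
c=camera('wrist'); v=c['image'][:,:,::-1].copy()
for n,q,z in (('wrench',[.5518,.1097,.162],.015),('tkey',[.579,-.0605,.134],.015)):
  R=render(c,'tool',n,q,(0,0,640,480),z); cs,_=cv2.findContours((R>.5).astype(np.uint8),0,1); cv2.drawContours(v,cs,-1,(0,255,0),1)
cv2.imwrite('pics/w7.png',v)"
```

```text
(no output)
```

View pics/w7.png

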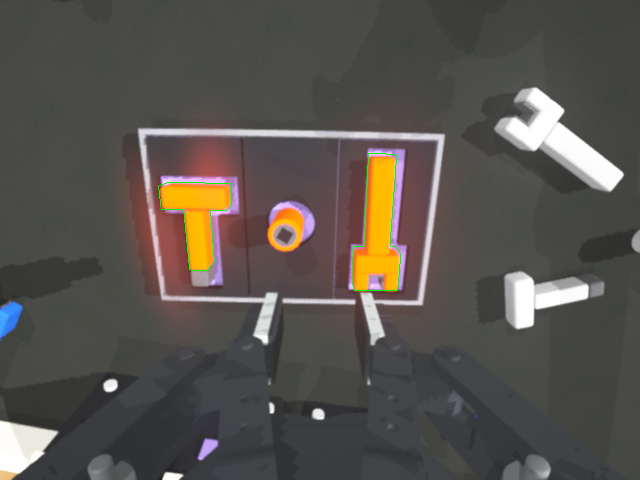

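The close view shows all three tools flat in their recesses. The seated-height outlines match at (200,220) and (378,220), the steel tools are untouched and the gripper is clear. I hand the job in.

```bash
python3 -c "
from workcell import job_done; print(job_done())"
```

```text
the job is handed in; nothing more can be done
None
```

I put the orange wrench, T-key and socket in their own recesses, let go of everything, left the steel look-alikes alone and handed the job in at about 17 s of the 96 s. The cameras put each tool within about 5 mm of its home and seated; the hand-in call gave no verdict.

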